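# Run the coffee grinder by its bayonet lid

## Robot

A 7-joint arm with a two-finger parallel gripper is mounted at the origin on a cart in front of the work surface, level with it; the furniture and walls round the work are solid. World frame = base frame: x ahead of the robot, y to its left, z up, the work surface at z = 0. Lengths are in m, angles in rad, forces in N, time in s.
With the tool pointing down it reaches from about 0.4 to 0.85 m from the base axis. Payload 10.4 kg.
Tool frame: the origin (TCP) lies at the centre of the arm's flange, where the gripper is bolted on; the fingertips stand 182 mm ahead of it and the grasp point (between the pads) lies 164 mm ahead of it; z points along the fingers, y is the line along which they close (so a half turn about z gives the same grasp; the last joint's range is limited). The gripper opens to 87 mm and grips with 3 to 60 N. Pads are 19 mm wide; open, the fingers measure 117 mm over their backs; the gripper's body (75 mm by 190 mm) begins 51 mm behind the grasp point.
Start: joints at [1.193, 0.332, -0.065, 1.46, 0.022, 1.35, -0.088], TCP at [0.217, -0.586, 0.405] pointing down, gripper open.
Joint ranges: [-2.6, 2.6], [-0.5, 2.12], [-1.47, 1.34], [0.16, 2.42], [-1.27, 4.41], [0.06, 2.06], [-2.6, 2.6]. Speed limits (rad/s): [2.22, 2.22, 2.79, 2.79, 3.14, 3.14, 3.14].

## Interface

Orientations are given as a rotation vector (axis times angle).
In Python, from cell import state, optics, job_done gives the robot as it stands. The module is installed in compiled form; this text tells all that it offers.
- The arm moves only by the shell command python3 -m crank 'ROWS' [FORCE]. ROWS is JSON, a list of rows, each a list of 3 entries, a list of its own where there are three numbers: the shift along the world's x, y, z in m, then the turn, a rotation vector about the world's x, y, z in rad, then the opening, from 0 (shut) to 1 (fully open). A call has exactly 8 rows; each row shifts and turns the commanded pose from where the row before left it; what a row does not reach is not made up. A row lasts 1/8 s, in which the tool goes at most 62.5 mm and 10.7 degrees, less where a joint would pass 70% of its speed; a pose out of reach is approached as far as the arm can. A call is refused whole if a number of a shift passes 0.0625 or a number of a turn 0.188, either way. A call with a gripper value outside its range is refused whole. The fingers move at their own pace and stop on an object; FORCE is the grip in N (left out, the last holds). Time passes only in rows, so rows that do not move let the fingers close, or fill a call up. It gives the time, the measured TCP pose, the force, the opening and the grip force at its end, in the units of the state.
- state(): the state, without advancing time (a new reading comes with each control period).
- optics.get_image(name): name is "side" or "top" or "wrist"; returns the picture (420x560x3 uint8, red, green, blue); there is no depth.
- optics.camera_params(name): a dict with "fx", "fy", "cx", "cy" (pixels), "view" (4x4, takes a point from world to camera coordinates). Camera axes: x right, y down, z forward; pixel columns grow to the right and rows downward; lengths in m; the calibration is good to about 2 mm. A picture is of the moment at which its call begins: read the wrist's pose just before it. camera_params takes no time and is no camera call; for the wrist camera it gives the pose at the moment of the call.
- job_done(): hands the job in; it is judged then, once.
The state is a dict: "t": time; "joint_pos": joint angles; "qd": joint speeds; "joint_torque": joint torques, N m; "position": TCP position; "tool_rot": TCP orientation; "force": force on the tool from outside, world axes, zero at the start; "ft_torque": the same for the moment, N m; "opening": opening from 0.0 (shut) to 1.0 (fully open); "gripper_force": force on a finger pad.
Only numpy, scipy, OpenCV 4.12 (cv2) and the standard library are available. Lean on these libraries where they do the work, as an engineer would, in place of code of your own. Each camera call takes 0.05 s, during which the arm holds its last target. There are 200 camera calls.

## Task

Put the loose lid on the small coffee grinder: drop its two lugs through the entry gaps until the lid sits fully down, then twist it clockwise (seen from above) until its grip bar lines up with the long rib, the run position, and keep it there for a couple of seconds. The lid is sprung and turns back if let go, so finish while still gripping it at the run position; do not twist on to the two dots, where the lock clicks in, and leave the mug, glue stick and glasses case alone.

Things in the scene. Friction and masses are not known exactly. Their poses are not given: they have to be found in the camera images.
- lid: Loose black round lid, 60 to 130 g, at the start upright on the desk on its plug. Origin at the centre of its underside, z up. Plug 48 mm across, 20 mm deep; flange 72 mm across from 20 to 26 mm above the origin; on it a straight grip bar along the lid's x axis. A half turn changes nothing: it goes in either way round.
- lid_bar (a point): Centre of the lid's grip bar, 41 mm above the lid's origin. The bar is 54 long (lid x), 16 wide (lid y) and 30 mm high, from 26 to 56 mm above the lid's origin.
- lid_lug (a point): Middle of one of the lid's two round lugs, 12 mm across and 8 mm high, at the foot of the plug, straight under the ends of the bar: centres 28 mm from the axis on lid +x and -x, reaching out to 34 mm.
- grinder: White round coffee grinder, 104 mm across, 100 mm high, fixed to the desk, left or right of the lid, turned up to 0.6 rad. Origin at the centre of its underside, z up; entry gaps on its +x and -x. Marks on its white rim, each repeated across the mouth. One dot at the entry gap, a long rib 0.70 rad clockwise of it (run), two dots 1.40 rad clockwise of it (lock).
- mouth (a point): Centre of the grinder's mouth, at the top of its 8 mm thick metal ledge, 100 mm above its underside. The ledge has a hole 52 mm across for the plug. Seated, the lid's flange lies on the ledge and the lid's origin is 80 mm above the grinder's, with 2 mm of side play. Twisted clockwise from above, the lugs pass under the ledge.
- entry_gap (a point): One of the two gaps in the ledge for the lugs, on the grinder's +x (this one) and -x sides, 19 mm wide, reaching to 38 mm from the axis; the point lies 30 mm from the axis at the ledge's top. The lid goes in with its x axis along the grinder's x axis, with about 0.1 rad of free turn either way.
- run_mark: The run position: the pair of long black ribs (10 mm long) on two facing sides of the grinder's rim. Origin on the grinder's axis at the top of the ledge, 100 mm above its underside; its x axis runs through both ribs, 0.70 rad clockwise from the grinder's x axis. The lid's bar must point along it.
- switch_ring (a joint): Turn of the sprung switch ring inside the grinder, rad, 0 at rest, growing clockwise; the lugs meet it after about 0.1 rad of lid turn and then push it along, so it reads about 0.6 with the lid at run. It pushes the lid back with 0.04 Nm at first and about 0.08 Nm at run.
- catch (a joint): Travel of one of the two facing sprung lock catches in the grinder's wall, m, 0 at rest. The lugs begin to press the catches outward when the lid is about 0.93 rad from entry, are over their crests at about 1.17 rad (reading about 0.003; the lock clicks in past this) and clear at 1.4 rad.
- mug: Orange mug, 81 wide over the body, 101 mm high; origin under its middle. A bystander.
- glue_stick: Upright glue stick, 28 mm across, 85 mm high; origin at the centre of its underside. A bystander.
- glasses_case: Dark long glasses case, 58 x 158 x 38 mm; origin at the centre of its underside. A bystander.
Not all that is in view belongs to the job. Of the things like the grinder, leave any that is purple; of the rest the smaller one is meant.

How it is judged:
On the way, in this order (a step that is already met when the one before it is completed fails the run):
1. the lid is seated in the grinder's mouth, upright, flange on the ledge (z of lid in the frame of grinder between 0.075 and 0.084 m and horizontal distance between lid and grinder below 0.004 m and angle between lid's own z axis and vertical below 0.1 rad), for 0.05 s.
2. the lid is held at the run position for a second (all of step 1 and angle between the x axis of lid and the x axis of run_mark, either way round below 0.16 rad and value of joint switch_ring between 0.35 and 0.8 rad and contact force between the fingers and lid above 1 N and angular speed of lid below 0.3 rad/s), for 1 s.
At the end, for the whole second after the job is handed in: The lid sits fully down in the grinder (origin 75 to 84 mm above the grinder's, within 4 mm of its axis, tilt under 0.1 rad), its bar within 0.16 rad of the run ribs, the switch ring pushed to between 0.35 and 0.80 rad, nearly still (under 0.3 rad/s), with the fingers gripping it (over 1 N) (all of step 2); the arm keeps its last pose, push and grip.
It fails at once if the lid is twisted past the catches into the lock (about 1.2 rad from entry) (value of joint switch_ring above 1.1 rad).
It fails at once if the mug is shifted by more than 20 mm (distance of mug from where it was at the start of the episode above 0.02 m).
It fails at once if the glue stick is shifted by more than 20 mm (distance of glue_stick from where it was at the start of the episode above 0.02 m).
It fails at once if the glasses case is shifted by more than 20 mm (distance of glasses_case from where it was at the start of the episode above 0.02 m).
It also fails if it takes over 45 s, if anything falls off the work surface, if the arm or the gripper's body presses on something with over 40 N, if the wrist force passes 120 N, or if a joint passes its speed limit or range.

## Working session

There is one attempt and no reset: what is moved stays moved. The work goes in short steps, Python scripts to look and compute and a shell command to move; the robot and the scene stay as the last step left them, time stands still between calls to the robot, and variables do not carry over. Pictures are saved under pics/ and viewed, at most 10 in all, crops included, and the job is handed in when it is done.

```bash
mkdir -p pics; python3 - <<'E'
from cell import state, optics
import cv2,numpy as np
s=state();print({k:np.round(v,3) for k,v in s.items()})
for n in("top","side"):
    im=optics.get_image(n);cv2.imwrite(f"pics/{n}0.png",im[:,:,::-1])
    p=optics.camera_params(n);print(n,p)
E
```

```text
{'t': np.float64(0.0), 'joint_pos': array([ 1.193,  0.333, -0.065,  1.461,  0.022,  1.35 , -0.088]), 'qd': array([-0.   ,  0.   ,  0.   ,  0.   , -0.001, -0.004,  0.   ]), 'joint_torque': array([ 0.0000e+00, -6.2326e+01,  2.5000e-02, -3.8990e+01, -6.1000e-02,
        4.0000e-02,  0.0000e+00]), 'position': array([ 0.217, -0.586,  0.404]), 'tool_rot': array([-3.091e+00, -5.540e-01,  1.000e-03]), 'force': array([-0.335, -0.221, -0.308]), 'ft_torque': array([-0.046,  0.027, -0.064]), 'gripper_force': np.float64(0.0), 'opening': np.float64(1.005)}
top {'fx': 506.65186558516166, 'fy': 506.65186558516166, 'cx': 287.02795238837194, 'cy': 208.75197268670632, 'view': array([[ 4.18393911e-02, -9.99123947e-01, -8.96263692e-04,
        -3.06258265e-02],
       [-9.76351810e-01, -4.06953192e-02, -2.12322947e-01,
         5.74350246e-01],
       [ 2.12100467e-01,  9.75853150e-03, -9.77199142e-01,
         1.28618070e+00],
       [ 0.00000000e+00,  0.00000000e+00,  0.00000000e+00,
         1.00000000e+00]])}
side {'fx': 474.28284458255956, 'fy': 474.28284458255956, 'cx': 280.98587061146264, 'cy': 216.2271876971479, 'view': array([[-0.8648325 , -0.50180994,  0.01585942,  0.47179984],
       [-0.31292258,  0.51405852, -0.7986384 ,  0.25554118],
       [ 0.39261202, -0.69565122, -0.60160218,  1.05146618],
       [ 0.        ,  0.        ,  0.        ,  1.        ]])}
```

View pics/top0.png

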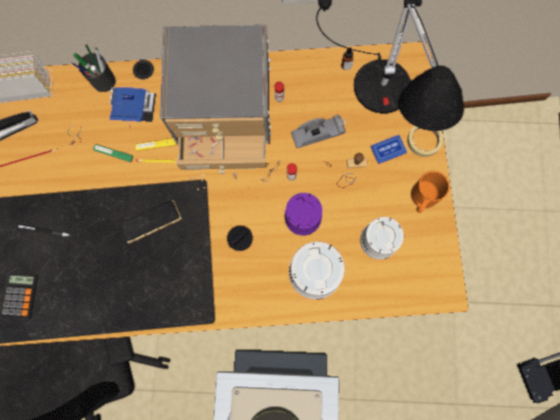

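View pics/side0.png

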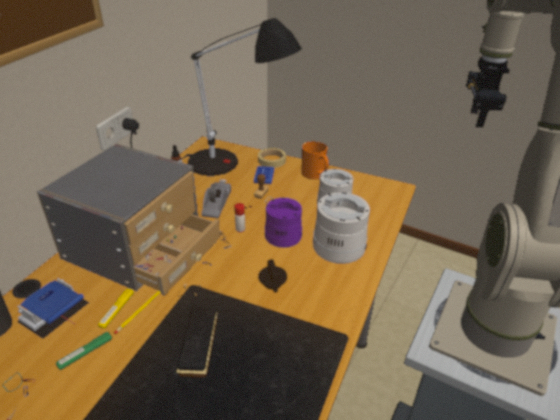

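Top view: the lid is at (240,238) and the purple grinder at (304,214), which I leave. The large white grinder is at (317,269), so the small white one at (383,238) is the target. The mug is at (430,190) and the glue stick near (292,170).

```bash
cat > h.py <<'E'
import numpy as np
from cell import state, optics
from scipy.spatial.transform import Rotation as R
def ray(p,u,v,z):
    V=p["view"];Rm=V[:3,:3];c=-Rm.T@V[:3,3]
    d=Rm.T@np.array([(u-p["cx"])/p["fx"],(v-p["cy"])/p["fy"],1]);return c+d*(z-c[2])/d[2]
def proj(p,X):
    q=p["view"]@np.r_[X,1];return np.array([p["cx"]+p["fx"]*q[0]/q[2],p["cy"]+p["fy"]*q[1]/q[2]])
E
python3 - <<'E'
from h import *
import cv2
p=optics.camera_params("top")
for n,u,v,z in(("lid",240,237,.05),("grinder",384,235,.1),("big",317,266,.12),("purple",304,211,.1),("mug",430,187,.1),("glue",292,170,.085)): print(n,ray(p,u,v,z).round(3))
im=cv2.imread("pics/top0.png")
a=cv2.resize(im[208:268,210:270],(390,390),interpolation=cv2.INTER_CUBIC);b=cv2.resize(im[208:268,353:413],(390,390),interpolation=cv2.INTER_CUBIC)
a=np.clip(a.astype(float)*2.5,0,255).astype(np.uint8)
cv2.imwrite("pics/crop1.png",np.hstack([a,b]))
w=optics.camera_params("wrist");V=w["view"];s=state()
Rt=R.from_rotvec(s["tool_rot"]).as_matrix();print("tool",Rt.round(2),"cam in tool",(Rt.T@(-V[:3,:3].T@V[:3,3]-s["position"])).round(3),(Rt.T@V[:3,:3].T).round(2))
E
```

```text
lid [0.496 0.115 0.05 ]
grinder [ 0.509 -0.257  0.1  ]
big [ 0.42  -0.088  0.12 ]
purple [ 0.563 -0.051  0.1  ]
mug [ 0.64  -0.377  0.1  ]
glue [ 0.676 -0.016  0.085]
tool [[ 0.94  0.35 -0.  ]
 [ 0.35 -0.94  0.  ]
 [-0.   -0.   -1.  ]] cam in tool [0.084 0.    0.02 ] [[ 0.   -0.95 -0.3 ]
 [ 1.    0.   -0.  ]
 [ 0.   -0.3   0.95]]
```

View pics/crop1.png

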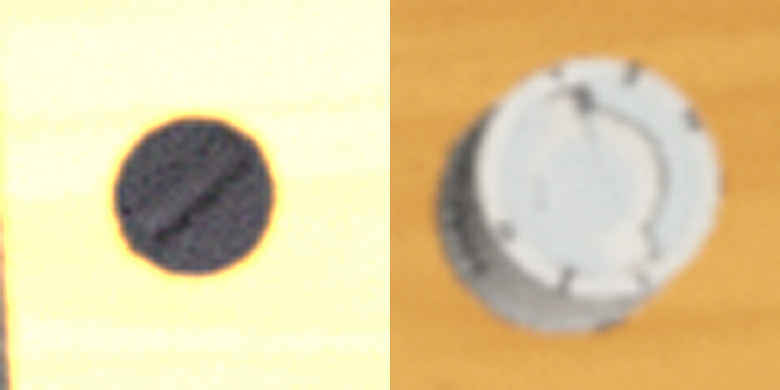

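Grinder crop: the entry dots are at (557,72)/(643,282), the ribs at (632,72)/(567,278), and the lid bar runs diagonally up-right. That gives a grinder yaw of about 0.39, run at about -0.31 and a lid bar yaw of about -0.81 (or 2.33). I'll refine these with the wrist camera over the grinder.

```bash
python3 -m crank '[[[0.036,0.041,0],[0,0,0],1],[[0.036,0.041,0],[0,0,0],1],[[0.036,0.041,0],[0,0,0],1],[[0.036,0.041,0],[0,0,0],1],[[0.036,0.041,0],[0,0,0],1],[[0.036,0.041,0],[0,0,0],1],[[0.036,0.041,0],[0,0,0],1],[[0.036,0.041,0],[0,0,0],1]]'
python3 - <<'E'
from h import *
import cv2,pickle
s=state();p=optics.camera_params("wrist");im=optics.get_image("wrist");s2=state()
print(s2["position"]-s["position"],s2["joint_pos"].round(2))
pickle.dump(p,open("pg.pkl","wb"));cv2.imwrite("pics/wg.png",im[:,:,::-1])
E
```

```text
t: 1.1
position: [0.506, -0.2566, 0.4046]
tool_rot: [3.092, 0.554, -0.0]
force: [-0.3, -1.0, -0.5]
opening: 1.003
gripper_force: 0.0
[ 4.30452415e-03  7.25451014e-03 -2.83131343e-05] [ 0.68  0.23 -0.36  1.6   0.08  1.32 -0.89]
```

View pics/wg.png

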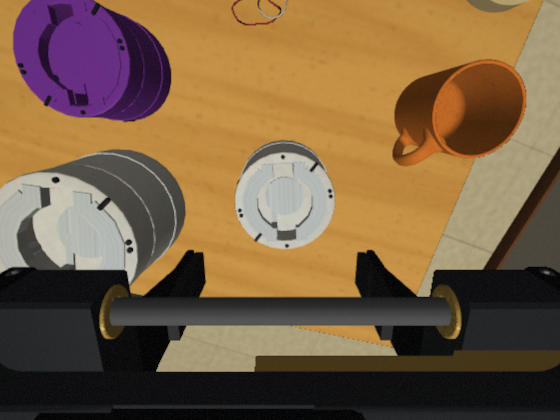

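Wrist view: the small grinder is centred at (285,200), with single dots at (283,157)/(287,245), ribs at (315,167)/(258,237) and the mug clear at (460,110). The arm was still settling during this shot, so I'll retake it and measure from a mark crop.

```bash
python3 - <<'E'
from h import *
import cv2,pickle
s=state();p=optics.camera_params("wrist");im=optics.get_image("wrist");s2=state()
print(s2["position"]-s["position"],s2["position"])
pickle.dump(p,open("pg.pkl","wb"))
c=proj(p,[.509,-.257,.1]);x0,y0=[int(round(a))-65 for a in c];print("crop",x0,y0)
cr=im[y0:y0+130,x0:x0+130]
cv2.imwrite("pics/wg2.png",cv2.resize(cr,(585,585),interpolation=cv2.INTER_CUBIC)[:,:,::-1])
np.save("wg2.npy",im)
E
```

```text
[-1.70022782e-03 -2.53782988e-03 -6.31446413e-05] [ 0.50857016 -0.25193087  0.40447839]
crop 222 147
```

View pics/wg2.png

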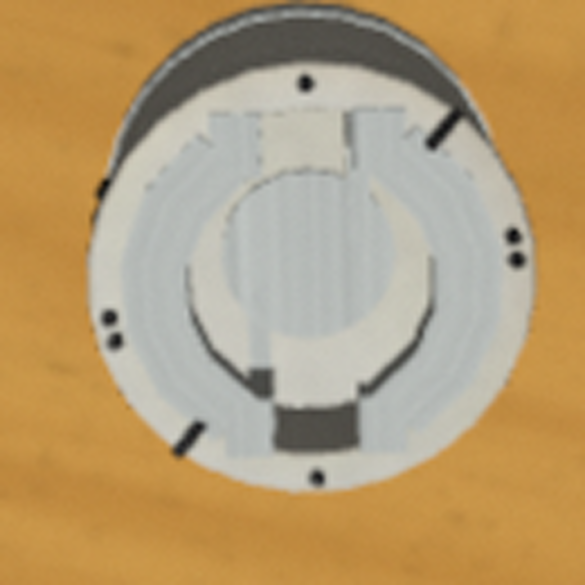

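Crop marks: entry dots at (305,83)/(317,478), rib centres at (445,128)/(189,439), double dots at (515,248)/(112,330). Converting these to world positions.

```bash
python3 - <<'E'
from h import *
import pickle
p=pickle.load(open("pg.pkl","rb"))
def w(a): return ray(p,222+(a[0]+.5)/4.5-.5,147+(a[1]+.5)/4.5-.5,.1)
for n,a,b,o in(("entry",(305,83),(317,478),0),("run",(445,128),(189,439),.7),("lock",(515,248),(112,330),1.4)):
    A,B=w(a),w(b);d=A-B;print(n,((A+B)/2).round(4),np.hypot(*d[:2]).round(4),(np.arctan2(d[1],d[0])+o).round(3))
pt=optics.camera_params("top")
import cv2
im=cv2.imread("pics/top0.png");print("top",[ray(pt,353+u/6.5-.42,208+v/6.5-.42,.1).round(4) for u,v in((600,177),)])
print(state()["position"])
E
```

```text
entry [ 0.5117 -0.2596  0.1   ] 0.0871 0.404
run [ 0.5118 -0.2598  0.1   ] 0.0869 0.404
lock [ 0.5116 -0.2597  0.1   ] 0.0869 0.404
top [array([ 0.5156, -0.4126,  0.1   ])]
[ 0.50857016 -0.25193087  0.40447839]
```

```bash
python3 -m crank '[[[0,0.023,0],[0,0,0.123],1],[[0,0.023,0],[0,0,0.123],1],[[0,0.023,0],[0,0,0.123],1],[[0,0.023,0],[0,0,0.123],1],[[0,0.023,0],[0,0,0.123],1],[[0,0.023,0],[0,0,0.123],1],[[0,0.023,0],[0,0,0.123],1],[[0,0.023,0],[0,0,0.123],1]]' >/dev/null
python3 -m crank '[[[-0.002,0.03,0],[0,0,0.164],1],[[-0.002,0.03,0],[0,0,0.164],1],[[-0.002,0.03,0],[0,0,0.164],1],[[-0.002,0.03,0],[0,0,0.164],1],[[-0.002,0.03,0],[0,0,0.164],1],[[-0.002,0.03,0],[0,0,0.164],1],[[0,0,0],[0,0,0],1],[[0,0,0],[0,0,0],1]]'
python3 - <<'E'
from h import *
import cv2,pickle
optics.get_image("wrist")
s=state();p=optics.camera_params("wrist");im=optics.get_image("wrist");s2=state()
print(s2["position"]-s["position"],s2["position"],s2["joint_pos"].round(2), "tcp rot",R.from_rotvec(s["tool_rot"]).as_matrix()[:,0].round(3))
pickle.dump(p,open("pl.pkl","wb"))
c=proj(p,[.496,.115,.056]);x0,y0=[int(round(a))-65 for a in c];print("crop",x0,y0)
cr=np.clip(im[y0:y0+130,x0:x0+130].astype(float)*2.5,0,255).astype(np.uint8)
cv2.imwrite("pics/wl.png",cv2.resize(cr,(585,585),interpolation=cv2.INTER_CUBIC)[:,:,::-1])
E
```

```text
t: 3.2
position: [0.4932, 0.105, 0.4045]
tool_rot: [-1.254, -2.88, 0.001]
force: [0.7, 0.2, -0.1]
opening: 1.003
gripper_force: 0.0
[ 3.60885357e-05 -5.34577454e-06  5.40411124e-05] [0.49334251 0.10470778 0.40459693] [ 0.42  0.13 -0.77  1.74  0.09  1.31  0.38] tcp rot [-0.681  0.732 -0.   ]
crop 223 125
```

View pics/wl.png

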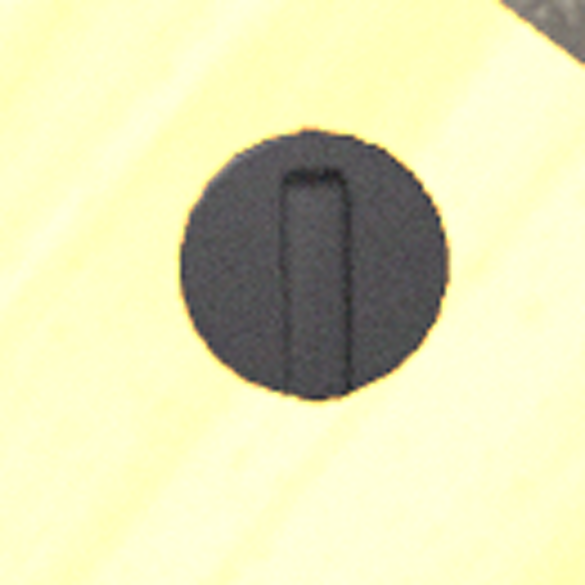

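Crop: flange edges at x=180 and 449, top at y=130. The bar runs almost vertically from (316,186) to (319,398). I'll fit the lid pose to these points.

```bash
python3 - <<'E'
from h import *
import pickle
from scipy.optimize import least_squares
p=pickle.load(open("pl.pkl","rb"))
px=lambda u,v:np.array([223+(u+.5)/4.5-.5,125+(v+.5)/4.5-.5])
def model(q):
    x,y,a=q;c,s=np.cos(a),np.sin(a);W=lambda l,m,z:proj(p,[x+c*l-s*m,y+s*l+c*m,z])
    t=np.linspace(0,2*np.pi,721);F=np.array([W(.036*np.cos(k),.036*np.sin(k),.026) for k in t])
    B=np.array([W(l,m,.056) for l in(.027,-.027) for m in(.008,-.008)])
    return F,B
far=px(316,186);near=px(319,398)
def res(q):
    F,B=model(q);e1=B[:2].mean(0);e2=B[2:].mean(0)
    if e1[1]>e2[1]: e1,e2=e2,e1
    return np.r_[F[:,0].min()-px(180,0)[0],F[:,0].max()-px(449,0)[0],F[:,1].min()-px(0,130)[1],e1-far,e2-near]
r=least_squares(res,[.496,.115,2.33],x_scale=[.01,.01,.1],diff_step=1e-4);print(r.x.round(4),r.fun.round(2))
s=state();X=R.from_rotvec(s["tool_rot"]).as_matrix();print("yaw",np.arctan2(X[1,0],X[0,0]),"shift",r.x[:2]-s["position"][:2])
E
```

```text
[0.4998 0.1187 2.3479] [-1.16  0.82 -0.3   0.12 -0.75  0.19  1.2 ]
yaw 2.319880926400931 shift [0.00640975 0.01402966]
```

```bash
python3 -m crank '[[[0.0064,0.014,0],[0,0,0.028],1],[[0,0,-0.045],[0,0,0],1],[[0,0,-0.045],[0,0,0],1],[[0,0,-0.045],[0,0,0],1],[[0,0,-0.036],[0,0,0],1],[[0,0,-0.020],[0,0,0],1],[[0,0,0],[0,0,0],1],[[0,0,0],[0,0,0],1]]' 30
python3 - <<'E'
from h import *
import cv2
pt=optics.camera_params("top")
W=lambda u,v:ray(pt,353+(u-390+.5)/6.5-.5,208+(v+.5)/6.5-.5,.1)
for a,b in(((557,72),(643,282)),((632,72),(567,278)),((692,120),(507,230))): print("top grinder",((W(*a)+W(*b))/2).round(4))
# lid top-view circle centre
c=ray(pt,210+(194+.5)/6.5-.5,208+(196+.5)/6.5-.5,.026);print("top lid flange",c.round(4))
s=state();p=optics.camera_params("wrist");im=optics.get_image("wrist")
cv2.imwrite("pics/wl2.png",np.clip(im.astype(float)*2,0,255).astype(np.uint8)[:,:,::-1])
print(proj(p,[.4998,.1187,.056]), s["position"])
E
```

```text
t: 4.3
position: [0.5002, 0.1203, 0.2151]
tool_rot: [1.209, 2.898, 0.002]
force: [0.5, -0.6, 0.3]
opening: 1.001
gripper_force: 0.0
top grinder [ 0.5095 -0.2594  0.1   ]
top grinder [ 0.5102 -0.2594  0.1   ]
top grinder [ 0.51   -0.2595  0.1   ]
top lid flange [0.4975 0.1188 0.026 ]
[276.12126052 289.03791348] [0.50021869 0.12033019 0.21507328]
```

View pics/wl2.png

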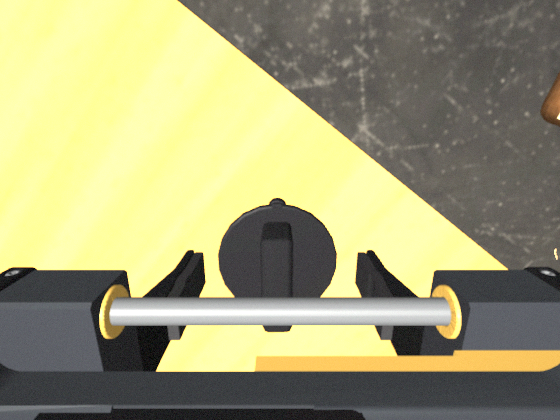

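The open fingers straddle the bar, which is at (277,240)–(277,330) and centred between them. Closing and lifting.

```bash
python3 -m crank '[[[0,0,0],[0,0,0],0],[[0,0,0],[0,0,0],0],[[0,0,0],[0,0,0],0],[[0,0,0],[0,0,0],0],[[0,0,0],[0,0,0],0],[[0,0,0],[0,0,0],0],[[0,0,0],[0,0,0],0],[[0,0,0],[0,0,0],0]]' 40
python3 - <<'E'
from h import *
s=state();print(s["position"],s["opening"],s["force"],np.arctan2(*R.from_rotvec(s["tool_rot"]).as_matrix()[[1,0],0]))
E
```

```text
t: 5.35
position: [0.4995, 0.1199, 0.2137]
tool_rot: [-1.21, -2.899, -0.0]
force: [0.8, 0.3, -0.8]
opening: 0.179
gripper_force: 40.0
[0.49951141 0.11992437 0.21374387] 0.1785911275393967 [ 0.77493243  0.34471004 -0.78570909] 2.3508206430034915
```

```bash
python3 -m crank '[[[0,0,0.047],[0,0,0],0],[[0,0,0.047],[0,0,0],0],[[0,0,0.047],[0,0,0],0],[[0,0,0.047],[0,0,0],0],[[0.001,-0.03,0],[0,0,-0.16],0],[[0.001,-0.03,0],[0,0,-0.16],0],[[0.001,-0.03,0],[0,0,-0.16],0],[[0.001,-0.03,0],[0,0,-0.16],0]]' >/dev/null
python3 -m crank '[[[0.001,-0.032,0],[0,0,-0.16],0],[[0.001,-0.032,0],[0,0,-0.16],0],[[0.001,-0.032,0],[0,0,-0.16],0],[[0.001,-0.032,0],[0,0,-0.16],0],[[0.001,-0.032,0],[0,0,-0.16],0],[[0.001,-0.032,0],[0,0,-0.16],0],[[0.001,-0.032,0],[0,0,-0.16],0],[[0.001,-0.032,0],[0,0,-0.16],0]]'
python3 -m crank '[[[0,0,0],[0,0,0],0],[[0,0,0],[0,0,0],0],[[0,0,0],[0,0,0],0],[[0,0,0],[0,0,0],0],[[0,0,0],[0,0,0],0],[[0,0,0],[0,0,0],0],[[0,0,0],[0,0,0],0],[[0,0,0],[0,0,0],0]]' >/dev/null
python3 - <<'E'
from h import *
s=state();yaw=np.arctan2(*R.from_rotvec(s["tool_rot"]).as_matrix()[[1,0],0]);print(s["position"],s["opening"],s["force"],s["joint_pos"].round(2),R.from_rotvec(s["tool_rot"]).as_matrix()[:,2].round(3))
print("shift",[.5129,-.2597]-s["position"][:2],"turn",.404-yaw)
E
```

```text
t: 7.35
position: [0.5114, -0.257, 0.4015]
tool_rot: [-3.07, -0.664, 0.001]
force: [0.5, -0.3, -0.7]
opening: 0.179
gripper_force: 40.0
[ 0.51153409 -0.25609683  0.40176252] 0.1771691608841592 [ 0.52905044 -0.5270251  -0.57089749] [ 0.7   0.24 -0.37  1.59  0.09  1.32 -0.82] [ 0. -0. -1.]
shift [ 0.00136591 -0.00360317] turn -0.026800433118342848
```

```bash
python3 -m crank '[[[0.0014,-0.0036,-0.02],[0,0,-0.027],0],[[0,0,-0.02],[0,0,0],0],[[0,0,-0.02],[0,0,0],0],[[0,0,-0.01],[0,0,0],0],[[0,0,0],[0,0,0],0],[[0,0,0],[0,0,0],0],[[0,0,0],[0,0,0],0],[[0,0,0],[0,0,0],0]]' >/dev/null
python3 - <<'E'
from h import *
import cv2
optics.get_image("wrist")
s=state();p=optics.camera_params("wrist");im=optics.get_image("wrist")
yaw=np.arctan2(*R.from_rotvec(s["tool_rot"]).as_matrix()[[1,0],0]);print(s["position"],yaw,s["force"],s["ft_torque"])
print("shift",[.5129,-.2597]-s["position"][:2],"turn",.404-yaw)
import pickle;pickle.dump((p,s),open("pi.pkl","wb"))
cv2.imwrite("pics/wi.png",cv2.resize(np.clip(im[150:350,150:410].astype(float)*1.5,0,255).astype(np.uint8),(780,600),interpolation=cv2.INTER_CUBIC)[:,:,::-1])
E
```

```text
[ 0.51298682 -0.25970122  0.33214175] 0.4037700419227272 [-0.21531156  0.49268376 -1.25432291] [0.06359685 0.0074067  0.01774287]
shift [-8.68231333e-05  1.22469133e-06] turn 0.00022995807727282935
```

View pics/wi.png

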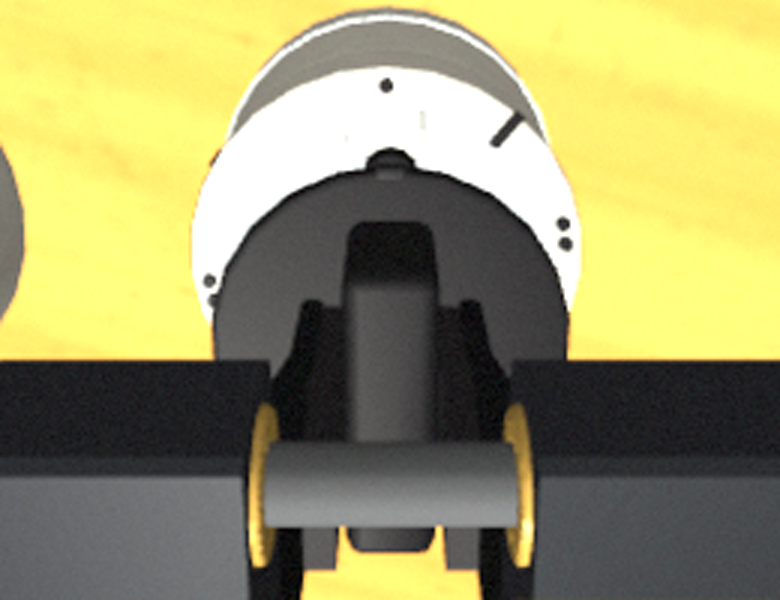

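The dot is at (386,85), the lug at (390,160), the flange edges at x=214/568 and the rim edges at x=192/578, so it's well lined up. I'll check it numerically in the tool frame.

```bash
python3 - <<'E'
from h import *
import pickle
p,s=pickle.load(open("pi.pkl","rb"));T=R.from_rotvec(s["tool_rot"]).as_matrix()
f=lambda u,v,z:(T.T@(ray(p,150+(u+.5)/3-.5,150+(v+.5)/3-.5,z)-s["position"]))[:2].round(4)
l=s["position"][2]-.2137
for n,u,v,z in(("dot",386,85,.1),("ddotR",564.5,233.5,.1),("ddotL",212,291,.1),("rib",509,130,.1),("flL",214,340,l+.026),("flR",568,340,l+.026),("fltop",390,170,l+.026),("barfar",391,283,l+.056),("barnear",392,550,l+.056),("lugtop",390,149,l+.008)):print(n,f(u,v,z))
E
```

```text
dot [ 0.0425 -0.0006]
ddotR [0.0064 0.0422]
ddotL [-0.0087 -0.0433]
rib [0.0319 0.0279]
flL [ 0.0002 -0.0343]
flR [0.0003 0.0354]
fltop [0.0351 0.0003]
barfar [0.0252 0.0005]
barnear [-0.0253  0.0007]
lugtop [0.0344 0.0003]
```

```bash
python3 -m crank '[[[-0.0013,0.0005,-0.006],[0,0,0],0],[[0,0,-0.004],[0,0,0],0],[[0,0,-0.004],[0,0,0],0],[[0,0,-0.003],[0,0,0],0],[[0,0,-0.003],[0,0,0],0],[[0,0,-0.002],[0,0,0],0],[[0,0,-0.002],[0,0,0],0],[[0,0,0],[0,0,0],0]]'
python3 -c "
from h import *
s=state();print(s['position'],s['force'],s['ft_torque'])"
```

```text
t: 10.45
position: [0.5116, -0.2592, 0.3076]
tool_rot: [-3.078, -0.63, 0.0]
force: [-0.6, 0.4, -1.0]
opening: 0.183
gripper_force: 40.0
[ 0.51161507 -0.25916974  0.30763809] [-0.60150828  0.39832913 -0.99366095] [-0.02552505  0.02141943  0.010777  ]
```

The lid is already 6 mm into the ledge with no contact force, so I'll go on down to the seat.

```bash
python3 -m crank '[[[0,0,-0.003],[0,0,0],0],[[0,0,-0.003],[0,0,0],0],[[0,0,-0.003],[0,0,0],0],[[0,0,-0.003],[0,0,0],0],[[0,0,-0.0015],[0,0,0],0],[[0,0,-0.001],[0,0,0],0],[[0,0,0],[0,0,0],0],[[0,0,0],[0,0,0],0]]'
python3 -c "
from h import *
s=state();print(s['position'],s['force'],s['ft_torque'])"
```

```text
t: 11.45
position: [0.5117, -0.2591, 0.2937]
tool_rot: [3.077, 0.63, 0.0]
force: [-3.4, 0.7, 4.5]
opening: 0.182
gripper_force: 40.0
[ 0.51167264 -0.25912518  0.29371926] [-3.35174428  0.7415298   4.45395702] [0.2777221  0.69342264 0.0351032 ]
```

Seated: z is 0.2937 as computed, with 4.5 N of light contact. Twisting clockwise.

```bash
python3 -m crank '[[[0,0,0],[0,0,-0.06],0],[[0,0,0],[0,0,-0.06],0],[[0,0,0],[0,0,-0.06],0],[[0,0,0],[0,0,-0.06],0],[[0,0,0],[0,0,-0.06],0],[[0,0,0],[0,0,-0.06],0],[[0,0,0],[0,0,-0.06],0],[[0,0,0],[0,0,-0.06],0]]'
python3 -c "
from h import *
s=state();print(s['position'],s['force'],s['ft_torque'],np.arctan2(*R.from_rotvec(s['tool_rot']).as_matrix()[[1,0],0]))"
```

```text
t: 12.45
position: [0.512, -0.2593, 0.2937]
tool_rot: [3.138, -0.122, 0.002]
force: [-0.4, 1.2, 3.6]
opening: 0.178
gripper_force: 40.0
[ 0.51196112 -0.25931093  0.2937491 ] [-0.43226279  1.15159164  3.58254057] [0.00393337 0.13059257 0.10987728] -0.07795135344879302
```

```bash
python3 -m crank '[[[0,0,0],[0,0,-0.06],0],[[0,0,0],[0,0,-0.06],0],[[0,0,0],[0,0,-0.06],0],[[0,0,0],[0,0,-0.04],0],[[0,0,0],[0,0,0],0],[[0,0,0],[0,0,0],0],[[0,0,0],[0,0,0],0],[[0,0,0],[0,0,0],0]]'
python3 - <<'E'
from h import *
import cv2
s=state();p=optics.camera_params("wrist");im=optics.get_image("wrist")
print(s['position'],s['force'],s['ft_torque'],np.arctan2(*R.from_rotvec(s['tool_rot']).as_matrix()[[1,0],0]))
cv2.imwrite("pics/wf.png",cv2.resize(np.clip(im[150:350,150:410].astype(float)*1.5,0,255).astype(np.uint8),(780,600),interpolation=cv2.INTER_CUBIC)[:,:,::-1])
E
```

```text
t: 13.45
position: [0.5119, -0.2594, 0.2937]
tool_rot: [3.107, -0.463, 0.002]
force: [2.6, -2.6, 4.7]
opening: 0.176
gripper_force: 40.0
[ 0.51188712 -0.25942566  0.29370226] [ 2.63775216 -2.57933639  4.7405093 ] [-0.41527596 -0.24578248  0.02191705] -0.2960377916520433
```

View pics/wf.png

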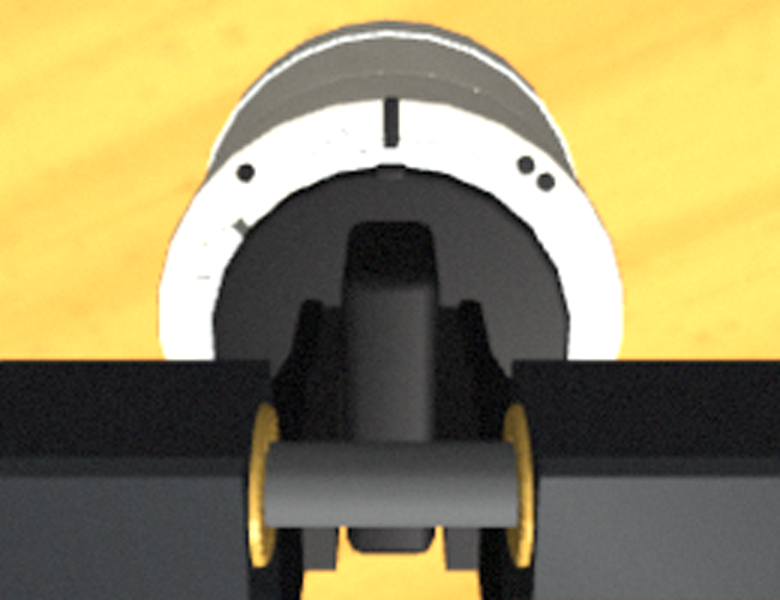

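The rib at (391,122) lines up with the bar and lug at x=391. Holding for 2 s, then handing in.

```bash
for i in 1 2; do python3 -m crank '[[[0,0,0],[0,0,0],0],[[0,0,0],[0,0,0],0],[[0,0,0],[0,0,0],0],[[0,0,0],[0,0,0],0],[[0,0,0],[0,0,0],0],[[0,0,0],[0,0,0],0],[[0,0,0],[0,0,0],0],[[0,0,0],[0,0,0],0]]'; done
python3 -c "
from cell import job_done,state
s=state();print(s['ft_torque'],s['tool_rot']);print(job_done())"
```

```text
t: 14.5
position: [0.5119, -0.2594, 0.2937]
tool_rot: [3.107, -0.463, 0.002]
force: [1.2, -2.2, 5.9]
opening: 0.183
gripper_force: 40.0
t: 15.5
position: [0.5119, -0.2594, 0.2937]
tool_rot: [3.107, -0.463, 0.002]
force: [0.9, -1.5, 5.3]
opening: 0.177
gripper_force: 40.0
[-0.33674954 -0.2079526   0.08688096] [ 3.10668259e+00 -4.63066533e-01  2.03918393e-03]
the job is handed in; nothing more can be done
None
```

The lid is fully seated in the small white grinder, twisted clockwise until its bar lines up with the run ribs, and was held there under a 40 N grip for over 2 s; I handed the job in at about 15.5 s, and no verdict was returned.

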